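# Load the cam-lift cradle and hold it at full lift

### The arm

A 7-joint arm with a two-finger parallel gripper is mounted at the origin on the work surface. World frame = base frame: x ahead of the robot, y to its left, z up, the work surface at z = 0. Lengths are in m, angles in degrees, forces in N, time in s.
With the tool pointing down it reaches from about 0.35 to 0.775 m from the base axis. Payload 3.1 kg.
Tool frame: the origin (TCP) lies between the finger pads; the fingertips stand 8 mm ahead of it and the grasp point (between the pads) lies 11 mm behind it (ctrl.tip_extent is the distance from the TCP to the fingertips, in m); z points along the fingers, y is the line along which they close (so a half turn about z gives the same grasp; the last joint's range is limited). The gripper opens to 85 mm and grips with 20 to 120 N. Pads are 22 mm wide; open, the fingers measure 114 mm over their backs; the gripper's body (76 mm by 85 mm) begins 54 mm behind the grasp point. The pads swing forward as they close: fully open they stand 13 mm farther back than shut.
Start: joints at [-75.556, 17.813, 0.802, 86.603, -0.252, 75.585, -1.558], TCP at [0.159, 0.526, 0.239] pointing down, gripper open.
Joint ranges: [-154.91, 154.91], [-16.99, 109.72], [-72.82, 74.43], [7.12, 147.25], [-82.49, 262.49], [11.32, 116.49], [-174.64, 174.64]. Speed limits (degrees/s): [159.86, 159.86, 180, 180, 180, 180, 180].

### API

Orientations are given as [roll, pitch, yaw] about the fixed x, y, z axes, in that order (R = Rz(yaw) Ry(pitch) Rx(roll)).
In Python, from bench import ctrl gives the robot as it stands.
- The arm moves only by the tool send_path, called after "Request:" as name(argument=value, ...), one argument or row to a line, values as JSON. Schema: {"type":"object","properties":{"plan":{"type":"array","items":{"type":"array","prefixItems":[{"type":"array","items":{"type":"number"},"minItems":3,"maxItems":3},{"type":"array","items":{"type":"number"},"minItems":3,"maxItems":3}],"minItems":2,"maxItems":2},"minItems":1,"maxItems":10},"aperture":{"type":"number"},"squeeze":{"type":"number"},"only":{"type":"string"},"quiet":{"type":"boolean"},"lines":{"type":"string"}},"required":["plan"],"additionalProperties":false}. plan is a list of rows, 1 to 10 of them, each written [[dx, dy, dz], [rx, ry, rz]]: dx, dy, dz in units of 20 mm, then a rotation vector rx, ry, rz in degrees; each row is the pose to reach, as a shift and turn from the pose commanded when the call began, along the tool's axes at that moment; what a row does not reach only later rows make up. A row lasts 1/8 s, in which the tool goes at most 0.0625 m and 10.7 degrees, less where a joint would pass 70% of its speed; a pose out of reach is approached as far as the arm can. aperture is the finger opening in m, set as the call begins (left out keeps the last). The fingers move at their own pace and stop on an object; squeeze is the grip in N (left out, the last holds). Time passes only in rows, so rows that do not move let the fingers close. The tool returns the time, the measured TCP pose, the force, the opening and the grip force at its end. only (a regular expression) keeps the lines of the reply that match it, lines (a string "A,B") keeps lines A to B, and quiet returns only ok. Input that does not fit is refused with a message, and nothing moves.
- ctrl.get_obs(): the state, without advancing time (a new reading comes with each control period).
- ctrl.get_image(name): name is "scene" or "side" or "wrist"; returns a dict with "frame" (480x640x3 uint8, blue, green, red), "depth" (480x640 float32, m along the optical axis (not along the pixel's ray), 0 where there is no reading), "camera_matrix" (3x3 intrinsics, pixels), "dist_coeffs" ([k1, k2, p1, p2, k3] as OpenCV has them; the pictures are not rectified), "R" (3x3) and "t" (3): a world point X has camera coordinates R X + t; the wrist camera has in their place "hand_eye" (4x4, takes a point from camera to tool coordinates, whose origin is the TCP and whose axes are the flange's). Camera axes: x right, y down, z forward; pixel columns grow to the right and rows downward; lengths in m; the calibration is good to about 2 mm. A picture is of the moment at which its call begins: read the wrist's pose just before it.
- ctrl.hand_in(): hands the job in; it is judged then, once.
The state is a dict: "time": time; "joint_pos": joint angles; "joint_velocities": joint speeds; "joint_torque": joint torques, N m; "tcp_pos": TCP position; "ee_rot": TCP orientation; "ft_force": force on the tool from outside, world axes, zero at the start; "moment": the same for the moment, N m; "width": finger opening in m; "gripper_force": force on a finger pad.
Only numpy, scipy, OpenCV 4.12 (cv2) and the standard library are available. Lean on these libraries where they do the work, as an engineer would, in place of code of your own. Each camera call takes 0.05 s, during which the arm holds its last target. There are 200 camera calls.

### The job

On the knife bench, pick out the one machine knife that fills the lift cradle from end to end and lay it flat in the cradle while the lever is still down, and let go of it. Then swing the cam lever, which has a black crossbar to grip, up to the cam's highest lift, where the lever stands straight up, and hold it there without touching the knife: it springs back if released, so the program finishes while the fingers still hold the lever. Leave the other two knives and everything else on the bench where they are.

Things in the scene. Friction and masses are not known exactly. Their poses are not given: they have to be found in the camera images.
- knife_mid: The knife that belongs in the cradle: a flat steel bar 120 long, 30 wide, 12 thick, three dark screw-hole marks along it, about 0.34 kg. Lies flat on the bench. Origin: centre of its underside; x along its length, z up. It may go in either way round.
- knife_short: A steel knife like it but 90 long (30 wide, 12 thick), two hole marks: too short for the cradle, leave it. Origin: centre of its underside; x along its length.
- knife_long: A steel knife like it but 150 long (30 wide, 12 thick), four hole marks: too long for the cradle, leave it. Origin: centre of its underside; x along its length.
- fixture: The cam-lift fixture, screwed to the bench (it does not move): grey base 100 x 210 x 12 with two end posts up to 74 high. Origin: centre of its underside on the bench; its y runs along its length, towards the lever end; its x points away from the side to which the resting lever leans.
- cradle_floor (a point): Centre of the cradle floor, axes as the fixture. Floor 91 above the bench, lever down. Nest 126 long (y) x 36 wide (x), fenced by lugs 10 high: one mid each end, side lugs only 37 to 63 from centre along y, so the middle 74 of the long sides is open for fingers (plate below is 84 x 140). The knife lies with its length along y, 3 clearance all round.
- lever (a joint): Turn of the cam lever, rad. 0 = down at rest, leaning to the fixture's -x, 20 degrees above level; grows as it swings up and over towards +x; 1.22 = straight up, the cam's highest lift; beyond that the lift sinks again, stop at 1.9. A return spring pulls it to 0 at all times, about 3 to 4 N at the crossbar.
- handle (a point): The black crossbar at the lever's free end, by which it is swung: a round bar 16 in diameter and 60 long, parallel to the fixture's y, sticking out to the +y side away from the cradle, free on both sides and at its outer end. This point: the middle of the bar. It moves on a circle of radius 110 about the pivot; 88 above the bench at rest, 160 when upright.
- lever_pivot (a point): Pivot axis of the lever (parallel to the fixture's y), at the point level with the middle of the crossbar: 134 from the fixture's centre along its y and 50 above the bench; axes as the fixture's.
- lift (a joint): Height of the lift plate above its rest, m: 0 with the lever down, 0.0132 at the cam's highest point; it follows the lever only.
- oil_bottle: Grey plastic bottle, 48 in diameter, 130 high. Bystander. Origin: centre of its underside.
- cork_block: Cork block 50 x 90 x 30. Bystander. Origin: centre of its underside.
- wrench: Steel wrench lying flat. Bystander. Origin within the tool.
- plug: Small steel plug gauge standing upright, 34 in diameter at the foot, 44 high. Bystander. Origin: centre of its underside.
- bush: Steel bush (ring), 56 in diameter, 22 high. Bystander. Origin: centre of its underside.
- jar: Amber jar, 60 in diameter, 70 high. Bystander. Origin: centre of its underside.
Not all that is in view belongs to the job. Leave any yellow look-alike of the knife_mid alone.

How it is judged (in metres and radians):
On the way:
1. the 120 mm knife lies flat in the cradle, let go and at rest, with the lever still down (under 0.25 rad) (x of knife_mid in the frame of cradle_floor between -0.006 and 0.006 m and y of knife_mid in the frame of cradle_floor between -0.006 and 0.006 m and z of knife_mid in the frame of cradle_floor between -0.003 and 0.003 m and angle between the x axis of knife_mid and the y axis of cradle_floor, either way round below 0.12 rad and value of joint lever below 0.25 rad and contact force between the fingers and knife_mid below 0.3 N and linear speed of knife_mid below 0.02 m/s), for 0.2 s.
At the end, for the whole second after the job is handed in: Through the last second the 120 mm knife lies flat in the cradle (within 6 mm of centre, 3 mm in height, 0.12 rad), at rest and untouched, and the fingers press the lever with over 1 N, keeping the lever still within 0.15 rad of upright (1.07 to 1.37), lift above 12.5 mm (x of knife_mid in the frame of cradle_floor between -0.006 and 0.006 m and y of knife_mid in the frame of cradle_floor between -0.006 and 0.006 m and z of knife_mid in the frame of cradle_floor between -0.003 and 0.003 m and angle between the x axis of knife_mid and the y axis of cradle_floor, either way round below 0.12 rad and value of joint lever between 1.072 and 1.372 rad and value of joint lift above 0.0125 m and contact force between the fingers and lever above 1 N and contact force between the fingers and knife_mid below 0.3 N and linear speed of knife_mid below 0.02 m/s and velocity of joint lever between -0.1 and 0.1 rad/s); the arm keeps its last pose, push and grip.
It fails at once if another knife or a bystander was shifted by more than 25 mm (distance of any of knife_short, knife_long, oil_bottle, cork_block, wrench, plug, bush, jar from where it was at the start of the episode above 0.025 m).
It also fails if it takes over 54 s, if anything falls off the work surface, if the arm or the gripper's body presses on something with over 40 N, if the wrist force passes 120 N, or if a joint passes its speed limit or range.

## Working session

There is one attempt and no reset: what is moved stays moved. The work goes in short steps, Python scripts to look and compute and a tool call to move; the robot and the scene stay as the last step left them, time stands still between calls to the robot, and variables do not carry over. Pictures are saved under pics/ and viewed, at most 10 in all, crops included, and the job is handed in when it is done.

```bash
mkdir -p pics; ls
```

Run:
```python
from bench import ctrl
import cv2,pickle
o=ctrl.get_obs();print(o)
for n in("scene","side"):
    d=ctrl.get_image(n);pickle.dump(d,open(n+".pkl","wb"));cv2.imwrite(f"pics/{n}0.png",d["frame"]);print(n,d["R"],d["t"],d["camera_matrix"],d["dist_coeffs"])
```

```text
pics
{'time': 0.0, 'joint_pos': array([-75.55653454,  17.85951144,   0.80088634,  86.69433606,
        -0.2522601 ,  75.58447946,  -1.55882228]), 'joint_velocities': array([-0.05727481, -0.03561548,  0.01683445,  0.03118995,  0.0238631 ,
       -0.00791419, -0.02523466]), 'joint_torque': array([ 8.85101349e-05, -3.79916632e+01,  1.46067836e-01, -2.30590492e+01,
        1.22675771e-02,  1.37706549e-02, -1.12472122e-05]), 'tcp_pos': array([0.15903695, 0.52574093, 0.23821313]), 'ee_rot': array([-1.79863533e+02,  5.15862963e-03,  1.63172036e+02]), 'ft_force': array([ 0.68902791, -0.4537457 ,  0.27422101]), 'moment': array([-0.00810611, -0.05921168,  0.03091329]), 'gripper_force': 0.0, 'width': 0.08506304139500424}
scene [[-0.10064137  0.99492075 -0.00200299]
 [ 0.84853418  0.0847821  -0.52230426]
 [-0.51948153 -0.05426502 -0.85275685]] [ 0.06333594 -0.42765706  1.54798028] [[492.25118687   0.         312.92788018]
 [  0.         492.25118687 240.66780059]
 [  0.           0.           1.        ]] [-0.09842854  0.          0.          0.          0.        ]
side [[-0.99653438 -0.0831649  -0.00168076]
 [-0.06142779  0.74939048 -0.65927273]
 [ 0.05608789 -0.6568847  -0.75190201]] [0.52983731 0.09970732 1.19233798] [[566.84928899   0.         325.81697238]
 [  0.         566.84928899 237.50556603]
 [  0.           0.           1.        ]] [-0.02581687  0.          0.          0.          0.        ]
```

View pics/scene0.png

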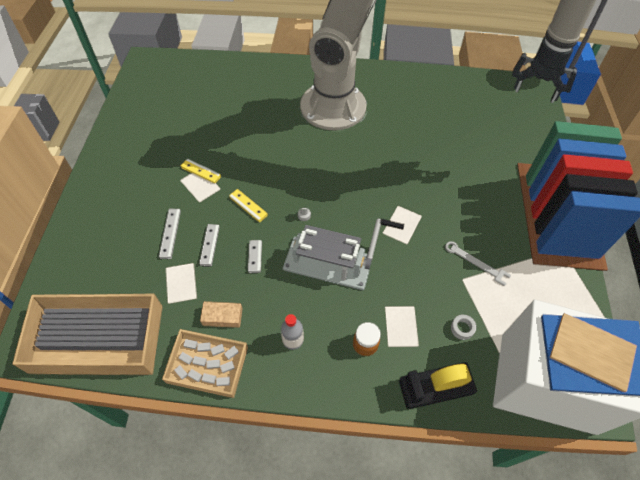

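View pics/side0.png

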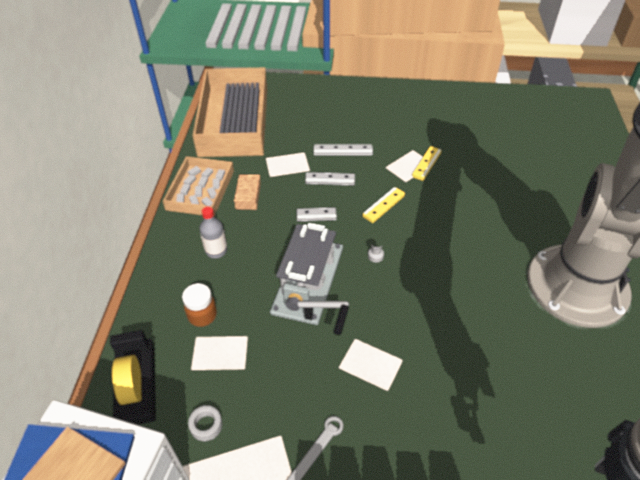

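Scene view shows three steel knives: (170,233) longest with four marks, (209,244) middle, and (255,256) short with two marks. Two yellow look-alikes lie at (200,171) and (248,205). The fixture is at (330,258), with its lever crossbar at (393,224). The (209,244) knife fits the description (grey, three holes, middle length). I'll confirm it in a crop and measure it.

Create h.py:
```python
import numpy as np,cv2,pickle
def rays(d,px):
    n=cv2.undistortPoints(np.float64(px).reshape(-1,1,2),d["camera_matrix"],d["dist_coeffs"]).reshape(-1,2)
    R,t=d["R"],d["t"]
    return -R.T@t,np.c_[n,np.ones(len(n))]@R
def plane(d,px,z):
    c,r=rays(d,px);return c+r*((z-c[2])/r[:,2])[:,None]
def cloud(d):
    v,u=np.mgrid[:480,:640];px=np.c_[u.ravel(),v.ravel()]
    n=cv2.undistortPoints(np.float64(px).reshape(-1,1,2),d["camera_matrix"],d["dist_coeffs"]).reshape(-1,2)
    z=d["depth"].ravel();P=(np.c_[n,np.ones(len(n))]*z[:,None]-d["t"])@d["R"]
    P[z==0]=np.nan;return P.reshape(480,640,3)
def rect(P):
    (cx,cy),(w,h),a=cv2.minAreaRect(np.float32(P[:,:2]*1000))
    if w<h:w,h,a=h,w,a+90
    return round(cx,1),round(cy,1),round(w,1),round(h,1),round((a+90)%180-90,1)
```

Run:
```python
from h import *
for n,pts in(("scene",[(170,233),(209,244),(255,256)]),("side",[(343,149),(330,179),(316,214)])):
    d=pickle.load(open(n+".pkl","rb"));f=d["frame"];hsv=cv2.cvtColor(f,cv2.COLOR_BGR2HSV)
    m=((hsv[...,1]<70)&(hsv[...,2]>90)).astype(np.uint8)
    m=cv2.morphologyEx(m,cv2.MORPH_CLOSE,np.ones((3,3)))
    _,L,S,C=cv2.connectedComponentsWithStats(m)
    for p in pts:
        w=L[p[1]-6:p[1]+7,p[0]-6:p[0]+7];w=w[w>0];l=np.bincount(w).argmax()
        v,u=np.where(L==l);print(n,p,S[l],rect(plane(d,np.c_[u,v],.012)))
    P=cloud(d)
    x0,y0,x1,y1=(270,190,420,300) if n=="scene" else (260,210,360,330)
    Q=P[y0:y1,x0:x1].reshape(-1,3);
    for a,b in((.085,.095),(.097,.105)):
        k=(Q[:,2]>a)&(Q[:,2]<b);print(n,a,k.sum(),rect(Q[k]),Q[k].mean(0))
    k=(f[y0:y1,x0:x1].max(2).ravel()<45)&(Q[:,2]>.07)
    print("dark high",k.sum(),Q[k].mean(0),rect(Q[k]))
    f2=f
    if n=="scene":
        a=cv2.resize(f[190:290,150:290],None,fx=5,fy=5,interpolation=cv2.INTER_CUBIC);cv2.imwrite("pics/crop.png",a)
    else: cv2.imwrite("pics/cropside.png",cv2.resize(f[210:335,255:365],None,fx=4.5,fy=4.5,interpolation=cv2.INTER_CUBIC))
d=pickle.load(open("scene.pkl","rb"));cv2.imwrite("pics/cropfix.png",cv2.resize(d["frame"][195:300,275:420],None,fx=5,fy=5,interpolation=cv2.INTER_CUBIC))
```

```text
scene (170, 233) [     0      0    640    480 176161] (268.5, -34.5, 1859.0, 1673.3, -84.3)
scene (209, 244) [     0      0    640    480 176161] (268.5, -34.5, 1859.0, 1673.3, -84.3)
scene (255, 256) [     0      0    640    480 176161] (268.5, -34.5, 1859.0, 1673.3, -84.3)
scene 0.085 1746 (558.1, 85.4, 272.7, 129.0, -78.3) [0.5638314  0.0438918  0.09021739]
scene 0.097 204 (554.9, 87.1, 257.4, 97.5, -75.9) [0.56812055 0.0368722  0.10007338]
dark high 52 [0.49507279 0.17945964 0.09123683] (493.3, 181.0, 52.6, 12.2, 80.2)
side (343, 149) [     0      0    640    480 194022] (866.4, -271.2, 2149.5, 1557.5, -10.2)
side (330, 179) [     0      0    640    480 194022] (866.4, -271.2, 2149.5, 1557.5, -10.2)
side (316, 214) [     0      0    640    480 194022] (866.4, -271.2, 2149.5, 1557.5, -10.2)
side 0.085 2309 (557.1, 85.0, 269.5, 128.3, -78.3) [0.55928626 0.0501659  0.09033811]
side 0.097 278 (552.8, 88.1, 252.6, 97.7, -74.7) [0.56589445 0.04159793 0.10004697]
dark high 159 [0.48847818 0.18339323 0.09352257] (488.4, 183.2, 52.2, 12.8, 80.6)
```

View pics/crop.png

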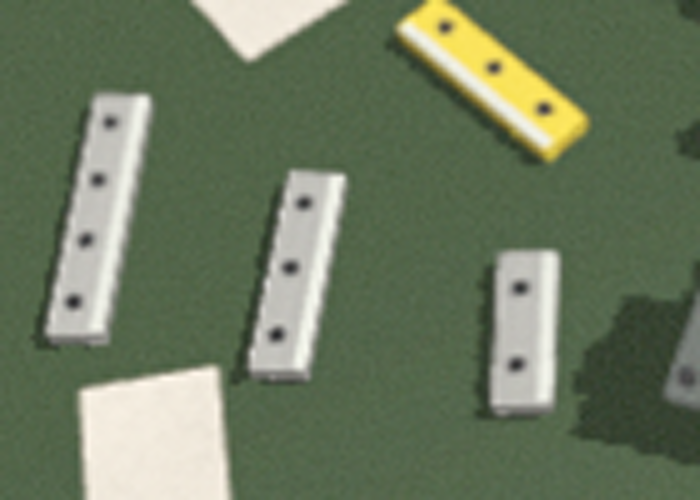

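View pics/cropfix.png

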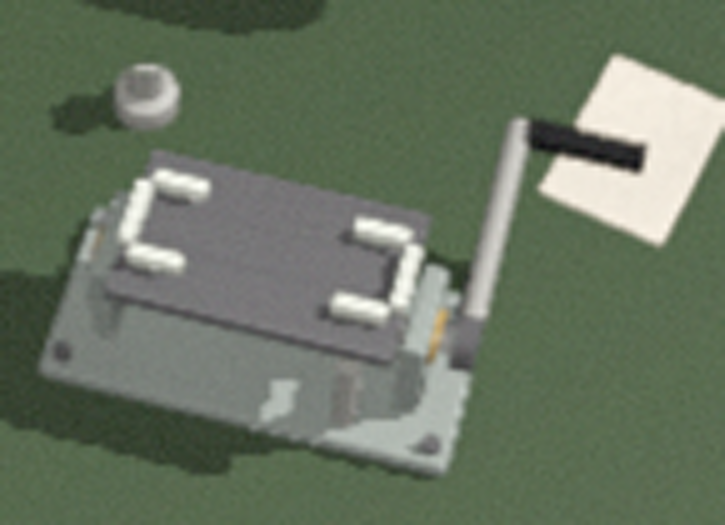

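The crop confirms the (208,244) knife: grey, three marks. The neighbours have four and two. The fixture crop shows the cradle with white lugs, with the crossbar at about (393,224).

Add to h.py:
```python
def comp(m,p):
    _,L,S,C=cv2.connectedComponentsWithStats(m.astype(np.uint8))
    w=L[p[1]-6:p[1]+7,p[0]-6:p[0]+7];w=w[w>0];l=np.bincount(w).argmax()
    v,u=np.where(L==l);return np.c_[u,v]
```

Run:
```python
from h import *
for n,pts in(("scene",[(170,233),(209,244),(255,256)]),("side",[(343,149),(330,179),(316,214)])):
    d=pickle.load(open(n+".pkl","rb"));f=d["frame"].astype(int);hsv=cv2.cvtColor(d["frame"],cv2.COLOR_BGR2HSV)
    P=cloud(d)
    m=(hsv[...,1]<45)&(hsv[...,2]>130)
    m=cv2.morphologyEx(m.astype(np.uint8),cv2.MORPH_CLOSE,np.ones((3,3)))
    for p in pts:
        q=comp(m,p);print(n,p,len(q),rect(plane(d,q,.012)),"depth",np.nanmean(P[q[:,1],q[:,0]],0).round(4))
    x0,y0,x1,y1=(290,220,362,275) if n=="scene" else (270,218,342,290)
    M=np.zeros((480,640),bool);M[y0:y1,x0:x1]=1
    k=M&(P[...,2]>.084)&(P[...,2]<.106)
    v,u=np.where(k);print("plate",rect(P[k]),)
    w=(hsv[...,2]>190)&(hsv[...,1]<50)&M&(P[...,2]>.092)
    v,u=np.where(w);print("lugs",w.sum(),rect(P[w]),"plane.101",rect(plane(d,np.c_[u,v],.101)))
    b=(f.max(2)<50)&(P[...,2]>.07)&(P[...,2]<.12)
    q=comp(b,(393,224) if n=="scene" else (341,320));Q=P[q[:,1],q[:,0]];print("bar",len(q),rect(Q),Q.mean(0).round(4),rect(plane(d,q,.09)))
```

```text
scene (170, 233) 621 (525.6, -390.2, 152.8, 34.2, 4.6) depth [ 0.525  -0.3906  0.0101]
scene (209, 244) 509 (549.0, -277.4, 124.9, 32.6, 1.8) depth [ 0.549  -0.2778  0.0109]
scene (255, 256) 406 (571.5, -154.7, 93.8, 32.2, 7.3) depth [ 0.5698 -0.1553  0.0098]
plate (568.5, 29.9, 140.5, 88.9, 79.8)
lugs 190 (567.0, 30.9, 138.8, 55.2, 80.3) plane.101 (569.5, 30.7, 138.8, 50.3, 79.9)
bar 80 (494.8, 180.7, 53.1, 12.2, 76.6) [0.4943 0.1796 0.0919] (492.3, 180.8, 53.0, 13.5, 81.4)
side (343, 149) 704 (520.0, -383.7, 153.2, 43.9, 4.7) depth [ 0.5197 -0.387   0.0091]
side (330, 179) 1435 (597.5, -305.3, 239.2, 108.8, -11.0) depth [ 0.6108 -0.3063  0.0039]
side (316, 214) 815 (562.2, -118.5, 105.7, 90.3, -83.3) depth [ 0.5644 -0.1096  0.0359]
plate (567.6, 32.4, 145.5, 85.0, 79.8)
lugs 373 (567.9, 31.9, 144.7, 51.3, 79.7) plane.101 (567.3, 36.3, 145.6, 51.6, 79.7)
bar 209 (489.3, 185.6, 57.3, 13.7, 79.8) [0.4892 0.1878 0.0929] (489.2, 185.5, 62.1, 13.7, 80.0)
```

The rows are not in the units I measure in: shifts go in units of 20 mm. I convert before sending: -0.326 m is -16.3, -0.1 m is -5.

Request:
send_path(
  plan=[
    [[-2.5,-2,0],[0,0,10]],
    [[-5,-4,0],[0,0,20]],
    [[-7.5,-6,0],[0,0,30]],
    [[-10,-8,0],[0,0,40]],
    [[-12,-10,0],[0,0,50]],
    [[-14,-11.5,0],[0,0,60]],
    [[-16,-13.25,0],[0,0,70]],
    [[-18,-15,0],[0,0,80]],
    [[-19.5,-16.3,0],[0,0,80]],
    [[-19.5,-16.3,0],[0,0,80]],
  ],
  aperture=0.06,
)

```text
time: 1.35
tcp_pos: [0.4393, 0.0975, 0.2392]
ee_rot: [180.0, 0.1, 82.7]
ft_force: [-0.1, -0.0, -0.4]
width: 0.0602
gripper_force: 0.0
```

Create go.py:
```python
import sys,numpy as np
from bench import ctrl
from scipy.spatial.transform import Rotation as R
g=list(map(float,sys.argv[1:]))  # x y z yaw goal, tool down
o=ctrl.get_obs();A=R.from_euler("xyz",o["ee_rot"],degrees=True)
B=R.from_euler("xyz",[180,0,g[3]],degrees=True)
print("pos",o["tcp_pos"].round(4),"rot",o["ee_rot"].round(2),"t",round(o["time"],2),"F",o["ft_force"].round(1),"j",o["joint_pos"].round(0))
print("shift",A.inv().apply(np.array(g[:3])-o["tcp_pos"]).round(4),"turn",(A.inv()*B).as_rotvec(degrees=True).round(2))
```

```bash
python3 go.py 0.549 -0.2775 0.2 1.8
```

```text
pos [0.4393 0.0975 0.2392] rot [1.7996e+02 1.0000e-01 8.2710e+01] t 1.35 F [-0.1 -0.  -0.4] j [-43.   6.  32. 102.  -3.  73. -18.]
shift [-0.358   0.1563  0.0399] turn [1.000e-01 6.000e-02 8.091e+01]
```

To row units: -0.358 m is -17.9, -0.315 m is -15.75.

Request:
send_path(
  plan=[
    [[-2.25,1,0],[0,0,10]],
    [[-4.5,2,0],[0,0,20]],
    [[-6.75,3,0.5],[0,0,30]],
    [[-9,4,0.5],[0,0,40]],
    [[-11.25,5,1],[0,0,50]],
    [[-13.5,6,1],[0,0,60]],
    [[-15.75,7,1.5],[0,0,70]],
    [[-17.9,7.8,2],[0,0,81]],
    [[-17.9,7.8,2],[0,0,81]],
    [[-17.9,7.8,2],[0,0,81]],
  ],
)

```text
time: 2.6
tcp_pos: [0.5509, -0.2706, 0.1985]
ee_rot: [-179.9, 0.0, 2.3]
ft_force: [0.5, 0.3, -0.3]
width: 0.0598
gripper_force: 0.0
```

```bash
python3 go.py 0.549 -0.2775 0.2 1.8
```

Create wr.py:
```python
import sys
from h import *
from bench import ctrl
from scipy.spatial.transform import Rotation as R
def wrist(name):
    o=ctrl.get_obs();d=ctrl.get_image("wrist");H=d["hand_eye"]
    T=np.eye(4);T[:3,:3]=R.from_euler("xyz",o["ee_rot"],degrees=True).as_matrix();T[:3,3]=o["tcp_pos"]
    W=np.linalg.inv(T@H);d["R"],d["t"]=W[:3,:3],W[:3,3]
    cv2.imwrite(f"pics/{name}.png",d["frame"]);pickle.dump(d,open(name+".pkl","wb"));return d
```

Run:
```python
from wr import *
d=wrist("w1");f=d["frame"];hsv=cv2.cvtColor(f,cv2.COLOR_BGR2HSV);P=cloud(d)
m=(P[...,2]>.008)&(P[...,2]<.016)
n,L,S,C=cv2.connectedComponentsWithStats(m.astype(np.uint8))
for l in range(1,n):
    if S[l][4]>1500: v,u=np.where(L==l);print(S[l],rect(P[L==l]),np.nanmedian(P[L==l][:,2]),rect(plane(d,np.c_[u,v],.012)))
```

```text
pos [ 0.5509 -0.2706  0.1985] rot [-1.7986e+02  5.0000e-02  2.3200e+00] t 2.6 F [ 0.5  0.3 -0.3] j [ -7.  34.  52.  81. -27.  78. -43.]
shift [-0.0021  0.0068 -0.0015] turn [-0.14  0.05  0.52]
[   0  121   91  135 6169] (556.6, -33.3, 100.1, 78.2, -10.2) 0.012002290688953303 (556.9, -35.4, 99.9, 77.6, -10.1)
[ 156  121   56  117 4343] (568.5, -154.4, 90.5, 30.9, 7.1) 0.012233347057320527 (568.7, -155.1, 90.3, 31.7, 7.3)
[ 319  138   40  146 5469] (546.4, -277.9, 119.7, 30.1, 1.9) 0.012406195750399751 (546.9, -277.8, 118.8, 29.9, 2.0)
[ 451  157   46  174 6114] (522.2, -390.7, 149.7, 30.8, 4.6) 0.012370489518354347 (522.3, -390.0, 150.2, 31.5, 4.6)
[ 237  339   68   65 2038] (396.3, -220.5, 66.9, 32.1, 53.9) 0.012427857774265385 (397.4, -220.7, 67.8, 33.4, 53.3)
```

View pics/w1.png

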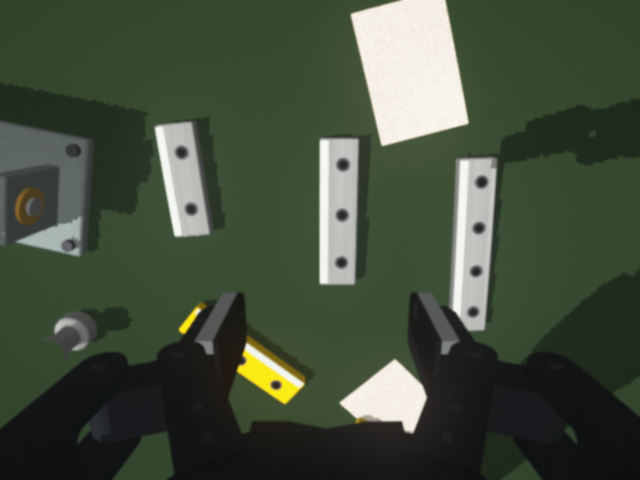

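Wrist view: the mid knife is at (340,210) between the pads, three marks, 119.7 mm long at (0.5466, -0.2778), yaw 1.9°. Now descending.

```bash
python3 go.py 0.5466 -0.2778 0.011 1.9; python3 -c "from bench import ctrl;print(ctrl.tip_extent)"
```

```text
pos [ 0.5512 -0.27    0.199 ] rot [-1.7986e+02 -1.0000e-02  2.3800e+00] t 2.65 F [-0.1 -0.4 -0.3] j [ -7.  34.  52.  81. -27.  78. -43.]
shift [-0.005  0.008  0.188] turn [-0.14 -0.01  0.48]
0.008
```

Request:
send_path(
  plan=[
    [[-0.2,0.35,2.5],[-0.14,0,0.4]],
    [[-0.2,0.35,5],[-0.14,0,0.4]],
    [[-0.2,0.35,6.5],[-0.14,0,0.4]],
    [[-0.2,0.35,7.5],[-0.14,0,0.4]],
    [[-0.2,0.35,7.5],[-0.14,0,0.4]],
  ],
)

```text
time: 3.28
tcp_pos: [0.5467, -0.2776, 0.0485]
ee_rot: [180.0, 0.1, 1.9]
ft_force: [-0.5, -0.2, 0.9]
width: 0.0601
gripper_force: 0.0
```

```bash
python3 go.py 0.5466 -0.2778 0.011 1.9
```

```text
pos [ 0.5467 -0.2776  0.0485] rot [1.7998e+02 8.0000e-02 1.8900e+00] t 3.27 F [-0.5 -0.2  0.9] j [ -5.  42.  47.  91. -33.  62. -37.]
shift [-0.0001  0.0001  0.0375] turn [ 0.02  0.08 -0.01]
```

To row units: 0.0375 m is 1.875, 0.036 m is 1.8.

Request:
send_path(
  plan=[
    [[0,0,1],[0,0,0]],
    [[0,0,1.8],[0,0,0]],
    [[0,0,1.875],[0,0,0]],
    [[0,0,1.875],[0,0,0]],
  ],
)

```text
time: 3.78
tcp_pos: [0.5467, -0.28, 0.0118]
ee_rot: [179.8, 0.0, 1.8]
ft_force: [-1.3, -0.1, 0.1]
width: 0.0599
gripper_force: 0.0
```

Request:
send_path(
  plan=[
    [[0,0,0],[0,0,0]],
    [[0,0,0],[0,0,0]],
    [[0,0,0],[0,0,0]],
    [[0,0,0],[0,0,0]],
    [[0,0,0],[0,0,0]],
    [[0,0,0],[0,0,0]],
  ],
  aperture=0.02,
  squeeze=50,
)

```text
time: 4.53
tcp_pos: [0.5473, -0.28, 0.0127]
ee_rot: [179.8, -0.1, 1.8]
ft_force: [-0.4, 0.7, 5.2]
width: 0.0286
gripper_force: 50.9
```

Request:
send_path(
  plan=[
    [[0,0,-1.5],[0,0,0]],
    [[0,0,-4],[0,0,0]],
    [[0,0,-6.5],[0,0,0]],
    [[0,0,-9],[0,0,0]],
    [[0,0,-9],[0,0,0]],
  ],
)

```text
time: 5.15
tcp_pos: [0.5484, -0.2814, 0.1956]
ee_rot: [179.6, -0.4, 1.8]
ft_force: [0.1, -0.2, -3.4]
width: 0.0285
gripper_force: 50.3
```

```bash
python3 go.py 0.568 0.0315 0.191 79.8
```

```text
pos [ 0.5484 -0.2814  0.1956] rot [179.6   -0.39   1.76] t 5.15 F [ 0.1 -0.2 -3.4] j [ -7.  34.  52.  81. -27.  77. -42.]
shift [ 0.0292 -0.3122  0.0026] turn [ 6.000e-01 -5.000e-02 -7.804e+01]
```

```bash
python3 go.py 0.550 -0.067 0.26 79.8
```

```text
pos [ 0.5484 -0.2814  0.1956] rot [179.6   -0.39   1.76] t 5.15 F [ 0.1 -0.2 -3.4] j [ -7.  34.  52.  81. -27.  77. -42.]
shift [ 0.0086 -0.2138 -0.0659] turn [ 6.000e-01 -5.000e-02 -7.804e+01]
```

Request:
send_path(
  plan=[
    [[0,-1.5,-1],[0,0,-10]],
    [[0,-3,-2],[0,0,-20]],
    [[0,-4.5,-3.25],[0,0,-30]],
    [[0.2,-6,-3.25],[0,0,-40]],
    [[0.3,-7.5,-3.25],[0,0,-50]],
    [[0.4,-9,-3.25],[0,0,-60]],
    [[0.4,-10.7,-3.25],[0,0,-70]],
    [[0.4,-10.7,-3.25],[0.6,0,-78]],
    [[0.4,-10.7,-3.25],[0.6,0,-78]],
    [[0.4,-10.7,-3.25],[0.6,0,-78]],
  ],
)

```text
time: 6.4
tcp_pos: [0.5473, -0.0657, 0.2549]
ee_rot: [-179.5, -0.2, 79.6]
ft_force: [0.3, -0.2, -4.3]
width: 0.0283
gripper_force: 50.4
```

Run:
```python
from wr import *
d=wrist("w2");P=cloud(d);hsv=cv2.cvtColor(d["frame"],cv2.COLOR_BGR2HSV)
B=(P[...,0]>.45)&(P[...,0]<.7)&(P[...,1]>-.1)&(P[...,1]<.25)
for a,b in((.01,.015),(.084,.096),(.097,.105)):
    k=B&(P[...,2]>a)&(P[...,2]<b);print(a,k.sum(),rect(P[k]) if k.sum() else "",np.nanmedian(P[k][:,2]))
w=B&(P[...,2]>.097)&(P[...,2]<.105)&(hsv[...,2]>120)&(hsv[...,1]<60);print("lugs",w.sum(),rect(P[w]))
n,L,S,C=cv2.connectedComponentsWithStats(w.astype(np.uint8))
for l in range(1,n):
    if S[l][4]>20:print(S[l],rect(P[L==l]))
```

```text
0.01 350 (551.8, -58.1, 99.6, 23.8, -10.3) 0.012033581651996618
0.084 18085 (566.4, 22.2, 118.9, 84.6, 79.7) 0.09087471777145098
0.097 729 (567.9, 30.7, 96.0, 49.7, 79.7) 0.10073638595826338
lugs 727 (567.9, 30.7, 96.0, 49.7, 79.7)
[296   0  11  16 174] (554.5, 77.2, 9.2, 6.6, 78.8)
[362   0  12  16 173] (596.5, 69.6, 8.9, 7.1, 78.6)
[298 131  11  18 186] (539.5, -5.8, 11.6, 6.8, 79.3)
[360 130  11  21 194] (581.5, -13.8, 13.5, 6.8, 80.4)
```

View pics/w2.png

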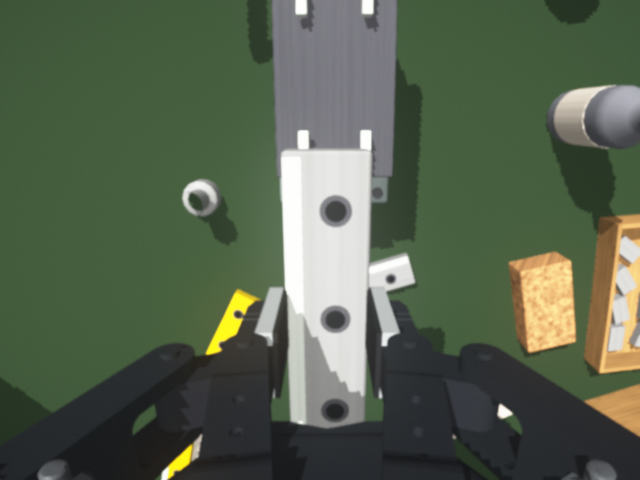

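Wrist view shows the held knife (centre mark at (336,319)) and the cradle lugs ahead at (302,139), (366,139), (301,8) and (367,8). From the lugs, the cradle centre is (0.5681, 0.0326), yaw 79.7°. Next I'll measure the knife in the hand.

Run:
```python
from h import *
d=pickle.load(open("w2.pkl","rb"));P=cloud(d);hsv=cv2.cvtColor(d["frame"],cv2.COLOR_BGR2HSV)
k=(P[...,2]>.235)&(P[...,2]<.275)&(hsv[...,2]>110)&(hsv[...,1]<60)
k[:,:286]=0;k[:,372:]=0
print(k.sum(),rect(P[k]),np.nanmedian(P[k][:,2]))
Q=P[k];A=np.c_[Q[:,:2]-Q[:,:2].mean(0),np.ones(len(Q))];c=np.linalg.lstsq(A,Q[:,2],rcond=None)[0]
u=np.array([.1788,.9839]);print("slope along/across",c[:2]@u,c[:2]@[u[1],-u[0]],"z",c[2],"u-range",np.percentile(Q[:,:2]@u,[.2,99.8]))
```

```bash
python3 go.py 0.5681 0.0326 0.15 79.7
```

```text
21116 (548.6, -59.5, 109.8, 30.4, 78.9) 0.2544385234398515
slope along/across 0.00034394599075343466 -0.023722118814984948 z 0.2544116234028632 u-range [-0.01285147  0.09425765]
pos [ 0.5475 -0.0658  0.2553] rot [-1.795e+02 -1.700e-01  7.959e+01] t 6.45 F [ 0.2 -0.2 -3.4] j [-21.  20.  36.  85. -12.  79.   5.]
shift [0.1001 0.0034 0.1055] turn [-0.5  -0.17 -0.11]
```

Request:
send_path(
  plan=[
    [[2.5,0.075,0],[-0.5,0,0]],
    [[4.5,0.14,1],[-0.5,0,0]],
    [[5,0.14,3.5],[-0.5,0,0]],
    [[5,0.14,5.75],[-0.5,0,0]],
    [[5,0.14,6.25],[-0.5,0,0]],
    [[5,0.14,6.25],[-0.5,0,0]],
    [[5,0.14,6.25],[-0.5,0,0]],
  ],
)

```text
time: 7.32
tcp_pos: [0.5698, 0.0329, 0.1341]
ee_rot: [179.6, -0.3, 79.7]
ft_force: [0.0, 0.3, -3.2]
width: 0.0285
gripper_force: 50.5
```

```bash
python3 go.py 0.5681 0.0326 0.104 79.7
```

Run:
```python
from wr import *
d=wrist("w3");P=cloud(d);hsv=cv2.cvtColor(d["frame"],cv2.COLOR_BGR2HSV)
s=ctrl.get_image("scene");e=ctrl.get_image("side");pickle.dump((s,e),open("s3.pkl","wb"))
a=s["frame"][190:310,270:420];b=e["frame"][200:320,250:400]
cv2.imwrite("pics/m3.png",np.hstack([cv2.resize(d["frame"],(400,300)),np.zeros((300,1,3),np.uint8),cv2.resize(a,(375,300),interpolation=2)]))
```

```text
pos [0.5698 0.0329 0.1341] rot [179.63  -0.28  79.7 ] t 7.33 F [ 0.   0.3 -3.2] j [-28.  27.  32.  94. -16.  64.  -2.]
shift [-0.0007 -0.0019  0.03  ] turn [ 0.37 -0.28  0.  ]
```

View pics/w3.png

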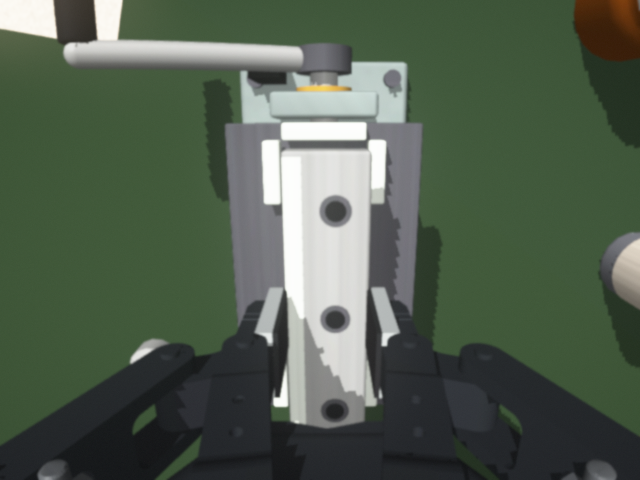

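Knife is above the nest, its far end at row 150 just inside the end lug (row 123-139), between the side lugs (cols 270 and 378). Computing the residual offset.

Run:
```python
from h import *
d=pickle.load(open("w3.pkl","rb"));P=cloud(d);hsv=cv2.cvtColor(d["frame"],cv2.COLOR_BGR2HSV)
w=(hsv[...,2]>110)&(hsv[...,1]<60)
a=np.radians(79.7);u=np.array([np.cos(a),np.sin(a)]);x=np.array([u[1],-u[0]])
def rep(n,k):
    Q=P[k];p=lambda v:(np.percentile(v,[.5,99.5])*1000).round(1)
    print(n,k.sum(),"x'",p(Q[:,:2]@x),"y'",p(Q[:,:2]@u),"z",np.nanmedian(Q[:,2]).round(4),rect(Q)[4])
r=np.zeros((480,640),bool)
def box(c0,c1,r0,r1):
    m=r.copy();m[r0:r1,c0:c1]=1;return m
z=P[...,2];lug=w&(z>.097)&(z<.105)
rep("endlug",lug&box(275,372,115,146));rep("lugL",lug&box(255,282,138,210));rep("lugR",lug&box(370,392,138,210))
rep("knife",w&(z>.125)&(z<.142)&box(282,374,140,430))
```

```text
endlug 1592 x' [534.3 571.9] y' [195.2 204.2] z 0.1008 -10.2
lugL 1110 x' [528.2 535.2] y' [171.1 196.8] z 0.1008 77.4
lugR 895 x' [571.9 578.2] y' [171.  197.1] z 0.1008 82.1
knife 21498 x' [539.6 569. ] y' [ 89.  195.3] z 0.1336 79.9
```

Request:
send_path(
  plan=[
    [[-0.06,-0.045,0],[0.3,-0.2,0]],
    [[-0.06,-0.045,0],[0.3,-0.2,0]],
    [[-0.06,-0.045,0.4],[0.3,-0.2,0]],
    [[-0.06,-0.045,0.8],[0.3,-0.2,0]],
    [[-0.06,-0.045,1.1],[0.3,-0.2,0]],
    [[-0.06,-0.045,1.3],[0.3,-0.2,0]],
    [[-0.06,-0.045,1.3],[0.3,-0.2,0]],
    [[-0.06,-0.045,1.3],[0.3,-0.2,0]],
  ],
)

```text
time: 8.48
tcp_pos: [0.5671, 0.0325, 0.1059]
ee_rot: [-179.8, -0.0, 79.8]
ft_force: [-0.7, 1.2, -4.1]
width: 0.0283
gripper_force: 50.5
```

```bash
python3 go.py 0.5681 0.0326 0.104 79.7
```

```text
pos [0.5671 0.0325 0.1059] rot [-1.7983e+02 -2.0000e-02  7.9770e+01] t 8.47 F [-0.7  1.2 -4.1] j [-27.  28.  31.  95. -17.  61.  -1.]
shift [0.0002 0.001  0.0019] turn [-0.17 -0.02  0.07]
```

To row units: 0.0025 m is 0.125, 0.0015 m is 0.075.

Request:
send_path(
  plan=[
    [[0,0.025,0.075],[0,0,0]],
    [[0,0.025,0.125],[0,0,0]],
    [[0,0.025,0.125],[0,0,0]],
  ],
)

```text
time: 8.85
tcp_pos: [0.5675, 0.0325, 0.1035]
ee_rot: [-179.8, -0.0, 79.8]
ft_force: [0.1, -0.6, -1.7]
width: 0.0286
gripper_force: 50.7
```

Request:
send_path(
  plan=[
    [[0,0,0],[0,0,0]],
    [[0,0,0],[0,0,0]],
    [[0,0,0],[0,0,0]],
    [[0,0,0],[0,0,0]],
  ],
  aperture=0.05,
)

```text
time: 9.35
tcp_pos: [0.5675, 0.0325, 0.1033]
ee_rot: [-179.8, -0.0, 79.8]
ft_force: [-0.5, -0.6, -0.4]
width: 0.0499
gripper_force: 0.0
```

Request:
send_path(
  plan=[
    [[0,0,-0.5],[0,0,0]],
    [[0,0,-2],[0,0,0]],
    [[0,0,-4.5],[0,0,0]],
    [[0,0,-6],[0,0,0]],
    [[0,0,-6],[0,0,0]],
    [[0,0,-6],[0,0,0]],
  ],
)

```text
time: 10.1
tcp_pos: [0.5672, 0.0325, 0.2226]
ee_rot: [-179.7, -0.0, 79.8]
ft_force: [-0.7, -0.4, -0.7]
width: 0.0498
gripper_force: 0.0
```

```bash
python3 go.py 0.5681 0.0326 0.224 79.7
```

Run:
```python
from wr import *
d=wrist("w4");P=cloud(d);hsv=cv2.cvtColor(d["frame"],cv2.COLOR_BGR2HSV)
s=ctrl.get_image("scene");pickle.dump(s,open("s4.pkl","wb"))
a=np.radians(79.7);u=np.array([np.cos(a),np.sin(a)]);x=np.array([u[1],-u[0]])
cv2.imwrite("pics/m4.png",np.hstack([cv2.resize(d["frame"],(400,300)),cv2.resize(s["frame"][190:310,270:430],(400,300),interpolation=2)]))
f=s["frame"];Q=cloud(s)
for n,P,f in(("w",P,d["frame"]),("s",Q,s["frame"])):
    B=(P[...,0]>.5)&(P[...,0]<.63)&(P[...,1]>-.06)&(P[...,1]<.13)
    hs=cv2.cvtColor(f,cv2.COLOR_BGR2HSV);w=B&(hs[...,2]>110)&(hs[...,1]<60)
    for m,lo,hi in(("knife",.1015,.112),("lug",.096,.1015)):
        K=P[w&(P[...,2]>lo)&(P[...,2]<hi)]
        print(n,m,len(K),rect(K),np.nanmedian(K[:,2]),(np.percentile(K[:,:2]@x,[1,99])*1e3).round(1),(np.percentile(K[:,:2]@u,[1,99])*1e3).round(1))
```

```text
pos [0.5672 0.0325 0.2226] rot [-1.7974e+02 -1.0000e-02  7.9770e+01] t 10.1 F [-0.7 -0.4 -0.7] j [-29.  23.  34.  86. -13.  75.  -4.]
shift [ 0.0002  0.0009 -0.0014] turn [-0.26 -0.01  0.07]
w knife 8286 (568.2, 33.4, 138.6, 49.4, 79.9) 0.10294081405703444 [532.5 573.4] [ 73.  198.4]
w lug 2788 (568.2, 32.7, 139.9, 50.3, 79.9) 0.10061747518288874 [528.4 577.9] [ 64.8 203.7]
s knife 373 (572.3, 30.0, 138.4, 46.4, 77.8) 0.10296482322673553 [536.3 578.8] [ 65.4 198.2]
s lug 414 (566.3, 30.5, 140.1, 57.1, 80.0) 0.09970444202751244 [529.4 579.7] [ 62.3 200.6]
```

View pics/m4.png

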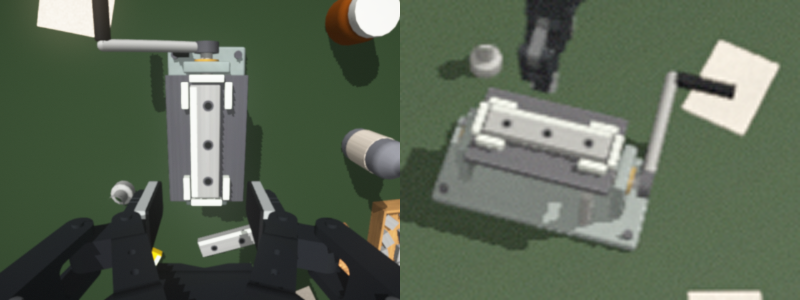

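The knife lies in the nest, top at 0.103, inside all six lugs (left panel, about (207,140)); the fixture origin is refined to (0.5682, 0.0327). Next, the lever bar.

```bash
python3 go.py 0.491 0.188 0.15 79.8
```

```text
pos [0.5667 0.0326 0.2217] rot [-1.7964e+02  3.0000e-02  7.9770e+01] t 10.2 F [ 0.1 -0.1 -0.2] j [-29.  23.  34.  86. -13.  75.  -4.]
shift [ 0.1395 -0.1017  0.0723] turn [-0.36  0.03 -0.03]
```

Request:
send_path(
  plan=[
    [[2,-1,0],[0,0,0]],
    [[4,-2.5,0],[0,0,0]],
    [[6,-4.25,0],[0,0,0]],
    [[7,-5.1,1],[0,0,0]],
    [[7,-5.1,3],[0,0,0]],
    [[7,-5.1,3.6],[0,0,0]],
    [[7,-5.1,3.6],[0,0,0]],
  ],
)

```text
time: 11.08
tcp_pos: [0.4915, 0.1874, 0.1506]
ee_rot: [-179.7, 0.1, 79.7]
ft_force: [0.3, -0.1, 0.6]
width: 0.0498
gripper_force: 0.0
```

```bash
python3 go.py 0.491 0.188 0.077 79.8
```

Run:
```python
from wr import *
d=wrist("w5");P=cloud(d);f=d["frame"]
b=(f.max(2)<60)&(P[...,2]>.08)&(P[...,2]<.105)&(P[...,0]>.45)&(P[...,0]<.54)
n,L,S,C=cv2.connectedComponentsWithStats(b.astype(np.uint8))
for l in range(1,n):
    if S[l][4]>150:print(S[l],rect(P[L==l]),np.nanmax(P[L==l][:,2]))
```

```text
pos [0.4915 0.1874 0.1506] rot [-1.7969e+02  1.0000e-01  7.9700e+01] t 11.07 F [ 0.3 -0.1  0.6] j [-45.  21.  30.  99. -11.  64. -23.]
shift [ 0.0007 -0.0002  0.0736] turn [-0.31  0.1  -0.1 ]
[ 312  213   32  117 3534] (490.2, 183.5, 59.4, 16.2, 80.6) 0.097180871528586
```

View pics/w5.png

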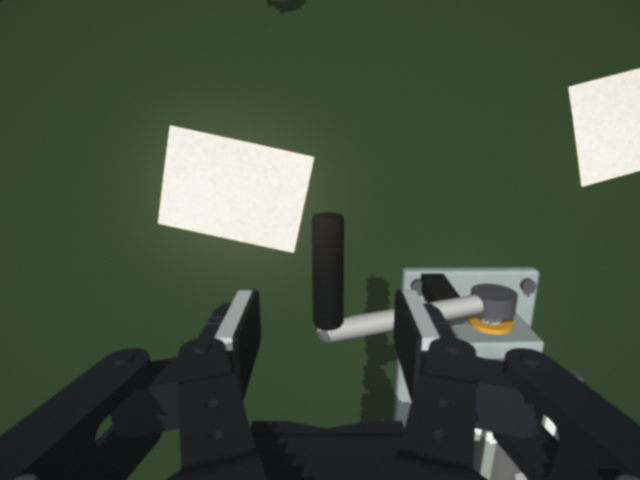

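Bar at (328,270), measured centre (0.490, 0.1835); pads straddle it with the lever arm inboard. Descend and close.

To row units: 0.0735 m is 3.675, -0.001 m is -0.05.

Request:
send_path(
  plan=[
    [[0.05,-0.05,2],[0,0,0]],
    [[0.05,-0.05,3.25],[0,0,0]],
    [[0.05,-0.05,3.675],[0,0,0]],
    [[0.05,-0.05,3.675],[0,0,0]],
  ],
)

```text
time: 11.62
tcp_pos: [0.4919, 0.1894, 0.0789]
ee_rot: [-179.9, -0.0, 79.7]
ft_force: [-0.1, 0.2, 0.2]
width: 0.0501
gripper_force: 0.0
```

Request:
send_path(
  plan=[
    [[0,0,0],[0,0,0]],
    [[0,0,0],[0,0,0]],
    [[0,0,0],[0,0,0]],
    [[0,0,0],[0,0,0]],
    [[0,0,0],[0,0,0]],
    [[0,0,0],[0,0,0]],
  ],
  aperture=0.005,
  squeeze=25,
)

```text
time: 12.38
tcp_pos: [0.4919, 0.1899, 0.0789]
ee_rot: [-179.9, -0.1, 79.8]
ft_force: [0.9, 0.0, 5.5]
width: 0.0149
gripper_force: 26.1
```

```bash
python3 go.py 0.491 0.188 0.077 79.8
```

```text
pos [0.4919 0.1899 0.0789] rot [-1.7992e+02 -9.0000e-02  7.9770e+01] t 12.38 F [0.9 0.  5.5] j [-44.  25.  28. 103. -14.  55. -20.]
shift [-0.0021 -0.0006  0.0019] turn [-0.08 -0.09 -0.03]
```

To row units: -0.0525 m is -2.625, -0.0466 m is -2.33.

Request:
send_path(
  plan=[
    [[0,0.185,-0.445],[0,0,0]],
    [[0,0.405,-0.87],[0,0,0]],
    [[0,0.665,-1.275],[0,0,0]],
    [[0,0.955,-1.655],[0,0,0]],
    [[0,1.28,-2.01],[0,0,0]],
    [[0,1.635,-2.33],[0,0,0]],
    [[0,2.015,-2.625],[0,0,0]],
    [[0,2.015,-2.625],[0,0,0]],
  ],
)

```text
time: 13.38
tcp_pos: [0.5258, 0.1838, 0.1313]
ee_rot: [-179.1, -0.0, 79.9]
ft_force: [-10.8, 3.7, 6.2]
width: 0.015
gripper_force: 24.7
```

```bash
python3 go.py 0.594 0.1705 0.1513 79.8
```

```text
pos [0.5258 0.1838 0.1313] rot [-1.7912e+02 -1.0000e-02  7.9860e+01] t 13.38 F [-10.8   3.7   6.2] j [-42.  26.  29.  95. -14.  64. -19.]
shift [-0.0011  0.0692 -0.021 ] turn [-0.88 -0.01  0.06]
```

To row units: 0.0535 m is 2.675, 0.044 m is 2.2.

Request:
send_path(
  plan=[
    [[0,0.405,-0.255],[0,0,0]],
    [[0,0.83,-0.48],[0,0,0]],
    [[0,1.27,-0.66],[0,0,0]],
    [[0,1.73,-0.805],[0,0,0]],
    [[0,2.2,-0.91],[0,0,0]],
    [[0,2.675,-0.975],[0,0,0]],
    [[0,3.15,-1],[0,0,0]],
    [[0,3.15,-1],[0,0,0]],
    [[0,3.15,-1],[0,0,0]],
  ],
)

```text
time: 14.5
tcp_pos: [0.5922, 0.1719, 0.1527]
ee_rot: [-179.7, -0.1, 79.8]
ft_force: [-5.4, 2.8, 5.6]
width: 0.0149
gripper_force: 26.6
```

```bash
python3 go.py 0.594 0.1705 0.1513 79.8
```

Run:
```python
from wr import *
d=wrist("w6");e=ctrl.get_image("side");s=ctrl.get_image("scene");pickle.dump((s,e),open("s6.pkl","wb"))
a=s["frame"][170:320,270:430]
cv2.imwrite("pics/m6.png",np.hstack([cv2.resize(d["frame"],(400,300)),cv2.resize(a,(400,375),interpolation=2)[:300]]))
for n,x in(("s",s),("e",e),("w",d)):
    P=cloud(x);hs=cv2.cvtColor(x["frame"],cv2.COLOR_BGR2HSV)
    B=(P[...,0]>.53)&(P[...,0]<.61)&(P[...,1]>-.04)&(P[...,1]<.11)&(P[...,2]>.1105)&(P[...,2]<.125)&(hs[...,2]>110)&(hs[...,1]<60)
    if B.sum()>9:print(n,B.sum(),np.nanmedian(P[B][:,2]),rect(P[B]))
```

```text
pos [0.5922 0.1719 0.1527] rot [-1.7972e+02 -1.1000e-01  7.9820e+01] t 14.5 F [-5.4  2.8  5.6] j [-37.  31.  29.  84. -16.  70. -16.]
shift [-0.0011  0.002   0.0014] turn [-0.28 -0.11  0.03]
s 754 0.1146906481439516 (570.0, 30.0, 139.7, 51.7, 79.5)
e 587 0.11500178903793745 (556.6, 31.2, 142.1, 49.4, -89.0)
w 293 0.11396625537439263 (578.4, 97.9, 32.9, 10.8, -10.5)
```

View pics/m6.png

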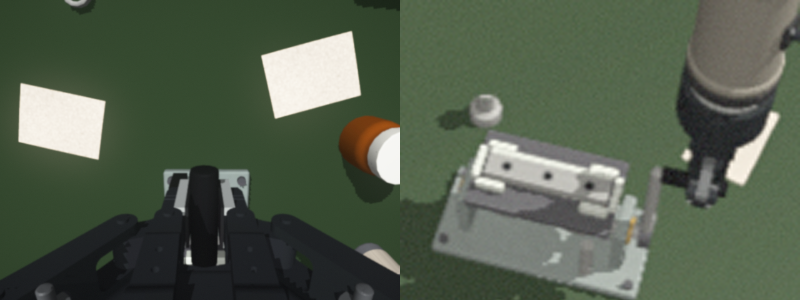

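The lever stands upright with its bar held (right panel, (690,180)), and the knife sits inside the raised lugs at (548,175). I'll settle briefly with a small correction, then hand in.

The rows are not in the units I measure in: shifts go in units of 20 mm. I convert before sending: 0.0015 m is 0.075, 0.001 m is 0.05.

Request:
send_path(
  plan=[
    [[0,0.025,0],[0,0,0]],
    [[0,0.05,0],[0,0,0]],
    [[0,0.075,0],[0,0,0]],
    [[0,0.075,0],[0,0,0]],
    [[0,0.075,0],[0,0,0]],
    [[0,0.075,0],[0,0,0]],
    [[0,0.075,0],[0,0,0]],
    [[0,0.075,0],[0,0,0]],
  ],
)

```text
time: 15.65
tcp_pos: [0.5931, 0.1718, 0.1527]
ee_rot: [-179.6, -0.1, 79.8]
ft_force: [-5.1, 1.6, 5.9]
width: 0.0152
gripper_force: 26.6
```

```bash
python3 -c "
from bench import ctrl
print(ctrl.hand_in())"
```

```text
the job is handed in; nothing more can be done
None
```

I handed the job in at 15.7 s: the 120 mm knife lies flat in the cradle, and the fingers hold the lever at about upright (from the arm pose). The other knives and bystanders were not touched on purpose; the judge's verdict was not shown.

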